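# Tilt the blue column out of the drip bin

### The arm

A 7-joint arm with a two-finger parallel gripper is mounted at the origin on the work surface. World frame = base frame: x ahead of the robot, y to its left, z up, the work surface at z = 0. Lengths are in m, angles in rad, forces in N, time in s.
With the tool pointing down it reaches from about 0.4 to 0.875 m from the base axis. Payload 4.4 kg.
Tool frame: the origin (TCP) lies midway between the tips of the shut fingers; the grasp point (between the pads) lies 19 mm behind it; z points along the fingers, y is the direction in which the jaws open and shut (so a half turn about z gives the same grasp; the last joint's range is limited). The gripper opens to 85 mm and grips with 20 to 120 N. Pads are 22 mm wide; open, the fingers measure 114 mm over their backs; the gripper's body (76 mm by 85 mm) begins 54 mm behind the grasp point. The pads swing forward as they close: fully open they stand 13 mm farther back than shut.
Start: joints at [1.101, 0.628, 0.038, 1.517, -0.027, 0.996, -0.02], TCP at [0.255, -0.598, 0.231] pointing down, gripper open.
Joint ranges: [-3.06, 3.06], [-0.37, 2.12], [-1.25, 1.32], [0.18, 2.47], [-1.1, 4.24], [0.23, 1.98], [-2.94, 2.94]. Speed limits (rad/s): [2.57, 2.57, 3.14, 3.14, 3.14, 3.14, 3.14].

### API

Orientations are given as a unit quaternion [x, y, z, w].
In Python, from plant import env gives the robot as it stands. The module is installed in compiled form; this text tells all that it offers.
- The arm moves only by the tool drive_tool, never from a script. Its argument "targets" is a list of rows, each a list of 3 entries, a list of its own where there are three numbers: the finger opening in cm, from 0 to 8.54, then the shift along the tool's x, y, z in cm, then the turn about the tool's z in degrees. In form: [[claw, [x, y, z], twist], ...]. A call has 1 to 20 rows; each row is the pose to reach, as a shift and turn from the pose commanded when the call began, along the tool's axes at that moment; what a row does not reach only later rows make up. A row lasts 1/10 s, in which the tool goes at most 50 mm and 8.59 degrees, less where a joint would pass 70% of its speed; a pose out of reach is approached as far as the arm can. A call with a gripper value outside its range is refused whole. The fingers move at their own pace and stop on an object; the grip force is fixed at half the most. Time passes only in rows, so rows that repeat a pose let the fingers close. It gives the time, the measured TCP pose, the force and the opening at its end, in the units of the state.
- env.get_state(): the state, without advancing time (a new reading comes with each control period).
- env.get_image(name): name is "scene" or "top" or "wrist"; returns a dict with "color" (384x512x3 uint8, blue, green, red), "fovy" (degrees; the focal length in pixels is half the picture's height over the tangent of half this angle, whatever the lens; pixels are square), "cx", "cy" (the principal point, pixels), "xyz" and "orientation" of the camera in the world. Camera axes: x right, y down, z forward; pixel columns grow to the right and rows downward; lengths in m; the calibration is good to about 2 mm. A picture is of the moment at which its call begins. There is no depth.
- env.finish_job(): hands the job in, once; it reports no verdict.
The state is a dict: "t": time; "qpos": joint angles; "joint_velocities": joint speeds; "tau": joint torques, N m; "tcp_pos": TCP position; "ee_rot": TCP orientation; "contact_force": force on the tool from outside, world axes, zero at the start; "torque": the same for the moment, N m; "opening": finger opening in m.
Only numpy, scipy, OpenCV 4.12 (cv2) and the standard library are available. Lean on these libraries where they do the work, as an engineer would, in place of code of your own. Each camera call takes 0.05 s, during which the arm holds its last target.

### The job

The chromatography column with the blue end fittings has finished draining: tilt it and draw it out through its slot in the front of the hooded drip bin. Then lower it, without dropping it, into the two green V troughs of the cradle so that it lies centred with one end fitting in each, and let go. Do not let it touch the bench, leave the orange column lying in its slot, and do not knock over or push about the amber bottle and the beaker.

Things in the scene. Friction and masses are not known exactly. Their poses are not given: they have to be found in the camera images.
- bin: Fixed white drip bin with a clear flat hood, 132 wide (x) x 206 deep (y) x 104 high. Origin on the bench under the middle of the slotted front face; +y points into the bin, z up; it may stand turned about z. Two straight lanes 32 wide, at x = -42 and +42, run from y = 0 to 200; floor at z = 6, hood's underside at z = 98 throughout. A stop 12 high lies just behind the columns' inner ends.
- slot_a (a point): Centre of the slot at bin x = +42, in the plane of the front face, 82 above the bench. Each slot is the front end of a lane: 32 wide, from the top of a blue sill at z = 66 up to the hood at z = 98. The sill is a solid block 25 deep (bin y 0 to 25). The slots are the only way out of the bin.
- slot_b (a point): The same for the slot at bin x = -42.
- blue_column: Column to take out: steel tube 14 in diameter, 275 long in all, with a blue fitting 26 in diameter and 40 long at each end; 0.2 to 0.32 kg. Origin at its centre, y axis along the tube, +y towards the inner end. It starts in either lane, sloping 20 degrees: inner end on the floor, tube on the sill's inner edge, outer end up and about 85 out of the front (the fitting and some 45 of bare tube).
- blue_column_tail (a point): Centre of the end face of the blue column's inner end (137.5 from its centre along its +y). Pulled straight along its slope, the inner fitting catches behind the sill and jams under the hood: it passes only once the column is tilted to within about 10 degrees of level, with its axis near the middle of the slot (3 mm play above, below and at each side).
- blue_column_tip (a point): Centre of the end face of the blue column's outer end (137.5 from its centre along its -y). Let go half out, with its centre up to about 30 in front of the bin's face, the column stays in the slot: tube on the sill, inner end up against the hood, outer end some 6 degrees down.
- orange_column: The same column but with orange fittings, in the other lane; it stays there.
- cradle: Fixed cradle: aluminium base plate 70 (x) x 290 (y) x 8 high, with two green 90-degree V troughs open upward, each 85 long, at y = -140 to -55 and 55 to 140, 57 wide over their upper edges, which stand 78 above the bench. The end fittings lie in them; only the bare tube between them (110 long) leaves room for fingers. Origin on the bench under the centre; may be turned about z. The column lies along y, either way round.
- cradle_seat (a point): Where the centre of the column comes to lie in the cradle: over its middle, 70 above the bench.
- amber_bottle: Amber glass bottle, 70 in diameter, 150 high, origin under its base; bystander.
- beaker: Glass beaker, 70 in diameter, 90 high, origin under its base; bystander.

How it is judged:
On the way:
1. the blue column has been drawn right out through the front of the bin, its inner end clear of the slot, still held above the bench (y of blue_column_tail in the frame of bin below -0.005 m and height (world z) of blue_column above 0.05 m), for 0.1 s.
At the end, for the whole second after the job is handed in: The blue column lies at rest in both V troughs, released: its centre within 20 mm of the seat point sideways and lengthwise and between 65 and 75 mm above the bench, its length within 0.08 rad of the cradle's and within 0.07 rad of level (horizontal distance between blue_column and cradle_seat below 0.02 m and height (world z) of blue_column between 0.065 and 0.075 m and angle between the y axis of blue_column and the y axis of cradle, either way round below 0.08 rad and angle between blue_column's own y axis and vertical between 1.5 and 1.64 rad and linear speed of blue_column below 0.02 m/s); the robot touches nothing.
It fails at once if the blue column is dropped or lowered onto the bench (either end within a hair of it) (height (world z) of any of blue_column_tail, blue_column_tip below 0.0155 m).
It fails at once if the blue column is dropped: it moves faster than 0.35 m/s with no finger touching it (contact force between the fingers and blue_column below 0.1 N and linear speed of blue_column above 0.35 m/s).
It fails at once if the orange column is shifted by more than 15 mm (distance of orange_column from where it was at the start of the episode above 0.015 m).
It fails at once if the bottle is pushed or knocked over (distance of amber_bottle from where it was at the start of the episode above 0.03 m or angle between amber_bottle's own z axis and vertical above 0.4 rad).
It fails at once if the beaker is pushed or knocked over (distance of beaker from where it was at the start of the episode above 0.03 m or angle between beaker's own z axis and vertical above 0.4 rad).
It also fails if it takes over 64 s, if anything falls off the work surface, if the arm or the gripper's body presses on something with over 40 N, if the wrist force passes 120 N, or if a joint passes its speed limit or range.

## Working session

There is one attempt and no reset: what is moved stays moved. The work goes in short steps, Python scripts to look and compute and a tool call to move; the robot and the scene stay as the last step left them, time stands still between calls to the robot, and variables do not carry over. Pictures are saved under pics/ and viewed, and the job is handed in when it is done.

Besides the shell and the picture viewer there is one more tool, called after "Call:" as name([rows], argument=value, ...), one row to a line, values as JSON. drive_tool: Moves the arm, as the interface text tells. Its arguments: {"type":"object","properties":{"targets":{"type":"array"}},"required":["targets"]}

```bash
mkdir -p pics
python3 - <<'E'
from plant import env
import cv2
s=env.get_state(); print(s)
for n in ("scene","top","wrist"):
    im=env.get_image(n); cv2.imwrite(f"pics/{n}0.png",im["color"])
    print(n,{k:v for k,v in im.items() if k!="color"})
E
```

```text
{'t': 0.0, 'qpos': array([ 1.10119193,  0.62933697,  0.03847666,  1.51834272, -0.02700909,
        0.99627536, -0.02001412]), 'joint_velocities': array([-0.00058693, -0.00053954,  0.00028386,  0.0015111 , -0.00067304,
        0.00028218, -0.00124278]), 'tau': array([-1.03031882e-03, -5.63404012e+01,  1.22706000e+00, -1.93455344e+01,
        1.13155588e-02,  1.05187358e-02,  1.27093915e-05]), 'tcp_pos': array([ 0.2551724 , -0.59716411,  0.23040372]), 'ee_rot': array([ 9.79691149e-01,  2.00510358e-01, -2.02416772e-04, -8.99217240e-04]), 'contact_force': array([ 0.1682782 , -0.77906805,  0.13720713]), 'torque': array([ 0.04610978,  0.06587125, -0.02379752]), 'opening': 0.08506743938349275}
scene {'fovy': 53.82937473124587, 'cx': 252.71268019574916, 'cy': 192.81575501371333, 'xyz': array([ 0.98717443, -0.49391593,  0.76435324]), 'orientation': array([ 0.85680987,  0.33359772, -0.13175712, -0.37044496])}
top {'fovy': 56.29789145080462, 'cx': 258.8797464479544, 'cy': 190.5009017489906, 'xyz': array([ 0.39005254, -0.00185197,  0.8910407 ]), 'orientation': array([-0.69281782,  0.71475463, -0.05064317,  0.08102194])}
wrist {'fovy': 68.15812494850005, 'cx': 255.91965108709712, 'cy': 194.31709183875125, 'xyz': array([ 0.33017166, -0.5660163 ,  0.3721265 ]), 'orientation': array([ 0.82361073, -0.54432576, -0.08837892,  0.13252924])}
```

View pics/scene0.png

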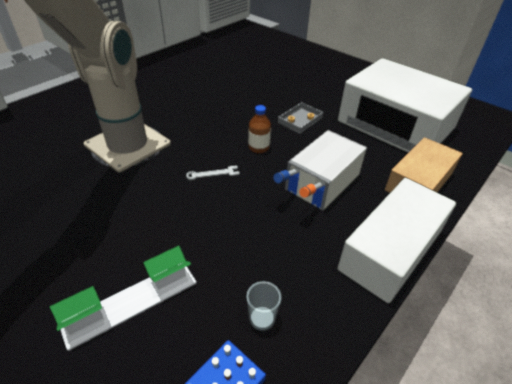

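View pics/top0.png

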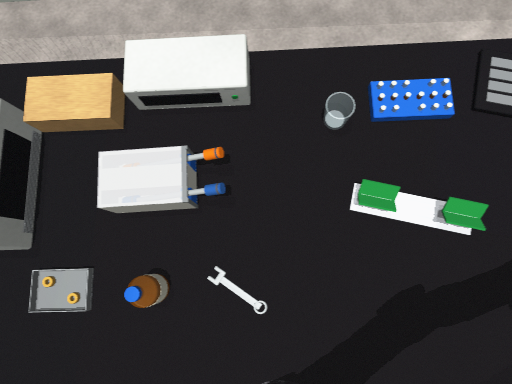

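View pics/wrist0.png

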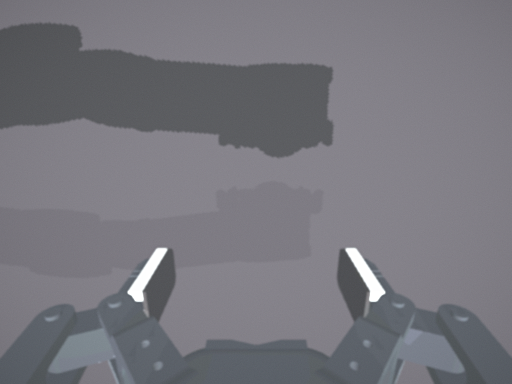

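```bash
cat > h.py <<'E'
import numpy as np, cv2
from scipy.spatial.transform import Rotation as R
def cam(im):
    f=im["color"].shape[0]/2/np.tan(np.radians(im["fovy"]/2)); return f,im["cx"],im["cy"],im["xyz"],R.from_quat(im["orientation"]).as_matrix()
def ray(im,p):
    f,cx,cy,o,M=cam(im); d=M@np.array([(p[0]-cx)/f,(p[1]-cy)/f,1]); return o,d/np.linalg.norm(d)
def onz(im,p,z):
    o,d=ray(im,p); return o+d*(z-o[2])/d[2]
def tri(a,p,b,q):
    o1,d1=ray(a,p);o2,d2=ray(b,q)
    s=np.linalg.lstsq(np.stack([d1,-d2],1),o2-o1,rcond=None)[0]
    x=o1+s[0]*d1;y=o2+s[1]*d2; return (x+y)/2,np.linalg.norm(x-y)
def proj(im,X):
    f,cx,cy,o,M=cam(im); c=M.T@(np.asarray(X)-o); return np.array([cx+f*c[0]/c[2],cy+f*c[1]/c[2]])
E
python3 - <<'E'
import cv2
a=cv2.imread("pics/top0.png"); b=cv2.imread("pics/scene0.png")
z=lambda im,x,y,w,h,k:cv2.resize(im[y:y+h,x:x+w],None,fx=k,fy=k,interpolation=cv2.INTER_CUBIC)
cv2.imwrite("pics/topbin.png",z(a,90,135,150,90,5))
cv2.imwrite("pics/topcr.png",z(a,345,170,150,70,5))
cv2.imwrite("pics/scbin.png",z(b,260,125,120,90,6))
cv2.imwrite("pics/sccr.png",z(b,45,240,155,110,5))
E
```

```text
(no output)
```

View pics/topbin.png

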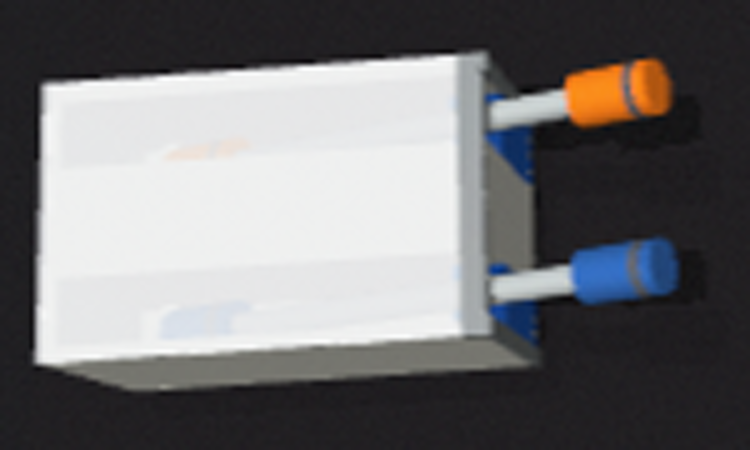

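View pics/scbin.png

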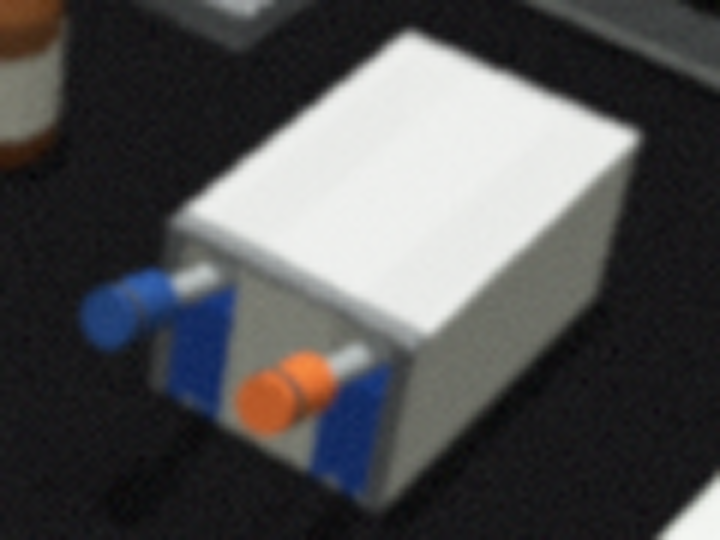

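View pics/topcr.png

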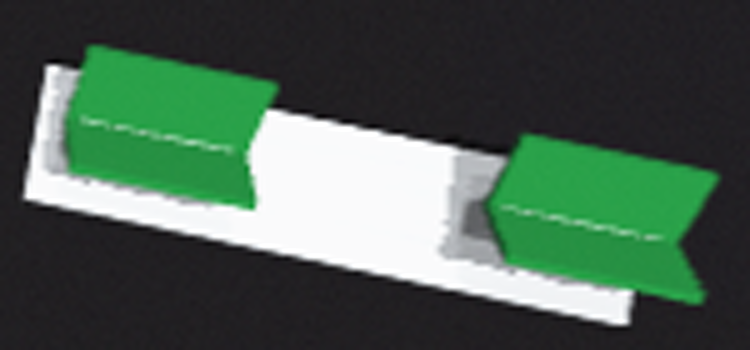

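View pics/sccr.png

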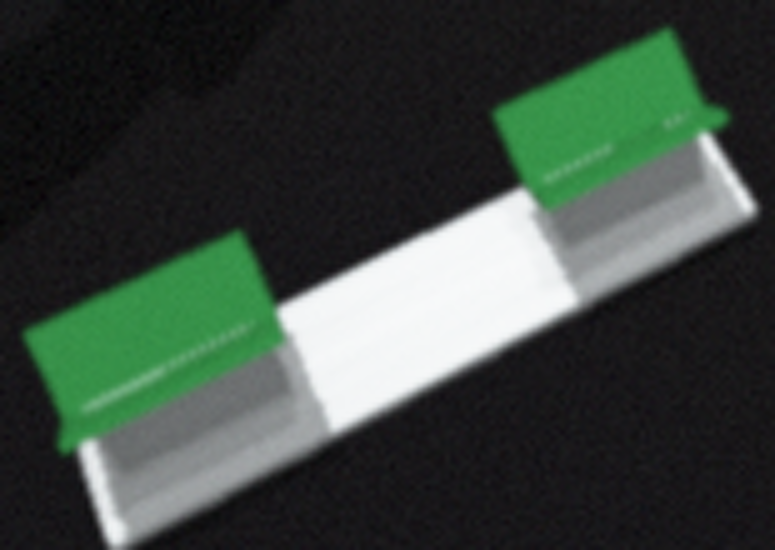

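Run:
```python
from plant import env
from h import *
import pickle
t=env.get_image("top");s=env.get_image("scene");pickle.dump((t,s),open("im0.pkl","wb"))
T=lambda u,v:(90+(u+.5)/5-.5,135+(v+.5)/5-.5)
S=lambda u,v:(260+(u+.5)/6-.5,125+(v+.5)/6-.5)
C=lambda u,v:(345+(u+.5)/5-.5,170+(v+.5)/5-.5)
D=lambda u,v:(45+(u+.5)/5-.5,240+(v+.5)/5-.5)
print("hood top", [onz(t,T(*p),.104).round(4)[:2] for p in [(42,84),(486,52),(490,335),(36,363)]])
print("hood scene", [onz(s,S(*p),.104).round(4)[:2] for p in [(178,217),(418,345),(640,132),(408,30)]])
print("front bottom", [onz(s,S(*p),.0).round(4)[:2] for p in [(155,388),(378,510)]])
print("troughs top",[onz(t,C(*p),.078).round(4)[:2] for p in [(88,44),(278,84),(255,208),(68,172),(520,133),(718,175),(703,303),(510,262)]])
print("plate top",[onz(t,C(*p),.008).round(4)[:2] for p in [(24,198),(628,326)]])
print("plate scene",[onz(s,D(*p),.008).round(4)[:2] for p in [(112,545),(757,210)]])
print("troughs scene",[onz(s,D(*p),.078).round(4)[:2] for p in [(25,332),(240,232),(65,450),(495,110),(670,30),(728,118)]])
print("tip", tri(t,T(660,265),s,S(107,318)))
print("otip", tri(t,T(655,86),s,S(266,404)))
print("bottle",onz(t,(158,289),0),"beaker",onz(t,(335,120),0), onz(s,(262,320),.0),onz(s,(258,148),0))
```

```text
hood top [array([0.6452, 0.4027]), array([0.652 , 0.1939]), array([0.5195, 0.1907]), array([0.5138, 0.3979])]
hood scene [array([0.5227, 0.1945]), array([0.6539, 0.1968]), array([0.646 , 0.4027]), array([0.5143, 0.3972])]
front bottom [array([0.5242, 0.189 ]), array([0.6526, 0.1953])]
troughs top [array([ 0.5639, -0.2065]), array([ 0.5422, -0.2902]), array([ 0.4859, -0.2745]), array([ 0.505 , -0.1928]), array([ 0.5159, -0.3948]), array([ 0.494 , -0.4785]), array([ 0.4377, -0.464 ]), array([ 0.4583, -0.3833])]
plate top [array([ 0.5028, -0.1869]), array([ 0.4319, -0.4675])]
plate scene [array([ 0.5008, -0.4855]), array([ 0.5729, -0.2063])]
troughs scene [array([ 0.4418, -0.4663]), array([ 0.4629, -0.3847]), array([ 0.4993, -0.4799]), array([ 0.4892, -0.2766]), array([ 0.5109, -0.1959]), array([ 0.5669, -0.2102])]
tip (array([0.54737275, 0.11264104, 0.10920758]), np.float64(0.001006330856522672))
otip (array([0.63086862, 0.11479029, 0.11003856]), np.float64(0.0006236124621197139))
bottle [0.3235935  0.28669172 0.        ] beaker [ 0.7382598  -0.16865891  0.        ] [ 0.7453423  -0.17108981  0.        ] [0.33169188 0.28429027 0.        ]
```

```bash
cat >> h.py <<'E'
def shift(target,yaw=None):
    """cm shift in tool axes to bring TCP to target; twist so that tool x has world yaw (deg)"""
    from plant import env
    s=env.get_state(); M=R.from_quat(s["ee_rot"]).as_matrix()
    y0=np.degrees(np.arctan2(M[1,0],M[0,0])); d=M.T@(np.asarray(target)-s["tcp_pos"])*100
    print("t",round(s["t"],2),"tcp",s["tcp_pos"].round(4),"F",np.round(s["contact_force"],1),"op",round(s["opening"],4),"yaw",y0.round(2),"tilt z",M[:,2].round(4),"shift",d.round(2),"twist",None if yaw is None else round(y0-yaw,2))
E
python3 -c "
from h import *
shift([.5458,.1685,.2],92)"
```

```text
t 0.25 tcp [ 0.2553 -0.5974  0.2309] F [ 0.4 -0.2  0.1] op 0.0855 yaw 23.14 tilt z [-3.e-04  8.e-04 -1.e+00] shift [ 56.81 -59.02   3.14] twist -68.86
```

Call:
drive_tool([
  [5,[56.8,-59.0,3.1],-68.9],
  [5,[56.8,-59.0,3.1],-68.9],
  [5,[56.8,-59.0,3.1],-68.9],
  [5,[56.8,-59.0,3.1],-68.9],
  [5,[56.8,-59.0,3.1],-68.9],
  [5,[56.8,-59.0,3.1],-68.9],
  [5,[56.8,-59.0,3.1],-68.9],
  [5,[56.8,-59.0,3.1],-68.9],
  [5,[56.8,-59.0,3.1],-68.9],
  [5,[56.8,-59.0,3.1],-68.9],
  [5,[56.8,-59.0,3.1],-68.9],
  [5,[56.8,-59.0,3.1],-68.9],
  [5,[56.8,-59.0,3.1],-68.9],
  [5,[56.8,-59.0,3.1],-68.9],
  [5,[56.8,-59.0,3.1],-68.9],
  [5,[56.8,-59.0,3.1],-68.9],
  [5,[56.8,-59.0,3.1],-68.9],
  [5,[56.8,-59.0,3.1],-68.9],
  [5,[56.8,-59.0,3.1],-68.9],
  [5,[56.8,-59.0,3.1],-68.9],
])

```text
t: 2.25
tcp_pos: [0.5456, 0.1658, 0.2002]
ee_rot: [0.695, 0.719, -0.001, 0.0]
contact_force: [0.2, 0.9, 0.1]
opening: 0.0501
```

Run:
```python
from h import *
from plant import env
shift([.5458,.1685,.072],92)
w=env.get_image("wrist")["color"];t=env.get_image("top")["color"]
cv2.imwrite("pics/m1.png",np.hstack([w,t])[:, :][::1] if 0 else cv2.resize(np.hstack([w,t]),(800,300)))
cv2.imwrite("pics/w1.png",w)
```

```text
t 2.25 tcp [0.5456 0.1658 0.2002] F [0.2 0.9 0.1] op 0.0501 yaw 91.9 tilt z [-7.0e-04 -1.7e-03 -1.0e+00] shift [ 0.29  0.04 12.82] twist -0.1
```

View pics/w1.png

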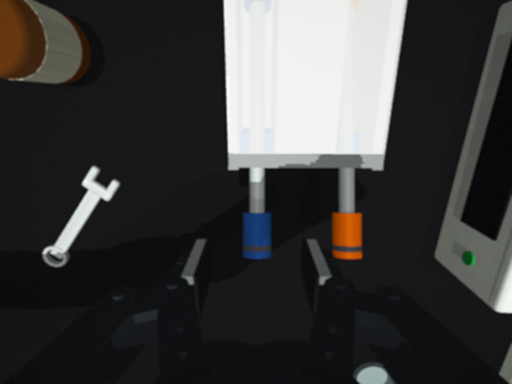

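View pics/m1.png

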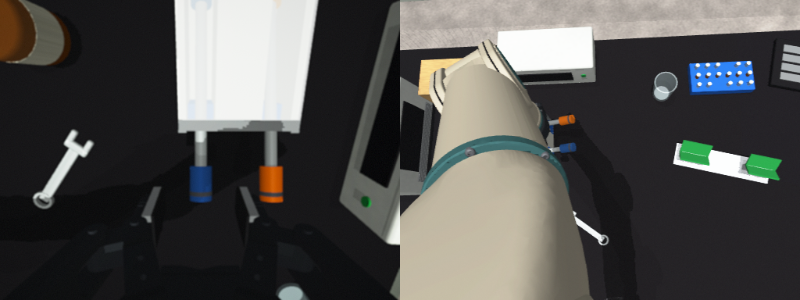

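Run:
```python
from h import *
from plant import env
w=env.get_image("wrist")
print([onz(w,p,.104).round(4) for p in [(229,168),(383,168),(229,155),(383,153)]],[onz(w,p,.115).round(4) for p in [(257,258),(348,258)]],onz(w,(257,190),.087),[onz(w,p,.1).round(4) for p in [(257,213)]])
```

```text
[array([0.5224, 0.1904, 0.104 ]), array([0.6544, 0.1946, 0.104 ]), array([0.5224, 0.2016, 0.104 ]), array([0.6522, 0.2074, 0.104 ])] [array([0.5491, 0.1099, 0.115 ]), array([0.6319, 0.1125, 0.115 ])] [0.54733413 0.16599737 0.087     ] [array([0.5479, 0.148 , 0.1   ])]
```

Call:
drive_tool([
  [5,[0.3,0.0,5],0],
  [5,[0.3,0.0,9],0],
  [5,[0.3,0.0,11],0],
  [5,[0.3,0.0,12.0],0],
  [5,[0.3,0.0,12.0],0],
])

```text
t: 2.9
tcp_pos: [0.5453, 0.1702, 0.0795]
ee_rot: [0.695, 0.719, -0.001, -0.0]
contact_force: [0.5, -0.4, 1.1]
opening: 0.05
```

Call:
drive_tool([
  [5,[0.0,0.15,0.8],0],
  [5,[0.0,0.15,0.8],0],
  [0.5,[0.0,0.15,0.8],0],
  [0.5,[0.0,0.15,0.8],0],
  [0.5,[0.0,0.15,0.8],0],
  [0.5,[0.0,0.15,0.8],0],
  [0.5,[0.0,0.15,0.8],0],
])

```text
t: 3.6
tcp_pos: [0.5476, 0.1714, 0.0727]
ee_rot: [0.694, 0.72, 0.0, 0.0]
contact_force: [0.3, 0.6, 3.2]
opening: 0.0121
```

Run:
```python
from h import *
from plant import env
shift([.5458,.1685,.072],92)
w=env.get_image("wrist")["color"];cv2.imwrite("pics/w2.png",w)
s=env.get_image("scene")["color"];cv2.imwrite("pics/s2.png",s)
```

```text
t 3.6 tcp [0.5476 0.1714 0.0727] F [0.3 0.6 3.2] op 0.0121 yaw 92.04 tilt z [ 8.e-04  5.e-04 -1.e+00] shift [-0.28 -0.19  0.07] twist 0.04
```

View pics/w2.png

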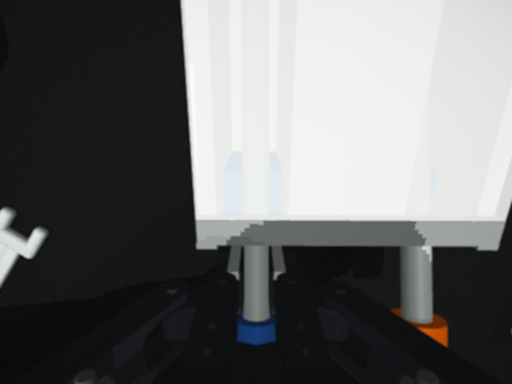

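View pics/s2.png

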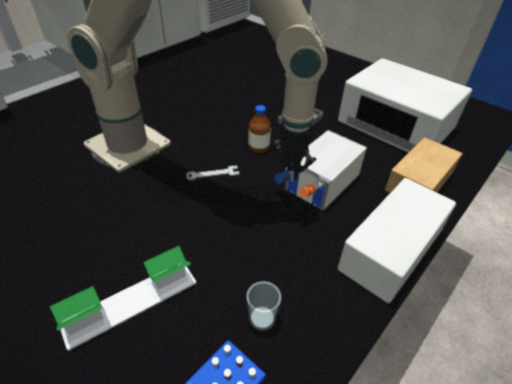

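Call:
drive_tool([
  [0.5,[0,0,0.2],0],
  [0.5,[0,0,0.4],0],
  [0.5,[0,0,0.6],0],
  [0.5,[0,0,0.8],0],
])

```text
t: 4.1
tcp_pos: [0.5479, 0.1688, 0.0657]
ee_rot: [0.695, 0.719, -0.001, 0.001]
contact_force: [-1.8, -5.4, 14.3]
opening: 0.0123
```

Call:
drive_tool([
  [0.5,[-0.1,0,0.3],0],
  [0.5,[-0.1,0,0.5],0],
  [0.5,[-0.1,0,0.7],0],
  [0.5,[-0.2,0,0.9],0],
  [0.5,[-0.2,0,1.1],0],
  [0.5,[-0.2,0,1.1],0],
])

```text
t: 4.7
tcp_pos: [0.5482, 0.1668, 0.0545]
ee_rot: [0.695, 0.719, -0.001, 0.001]
contact_force: [-0.6, -4.5, 11.4]
opening: 0.0121
```

```bash
cat > look.py <<'E'
import sys
from h import *
from plant import env
n=sys.argv[1]
shift([.5,.0,.1],92)
w=env.get_image("wrist")["color"];s=env.get_image("scene")["color"];
if len(sys.argv)>2:
    x,y,k=map(int,sys.argv[2:5]); s=cv2.resize(s[y:y+288//k*1,x:x+384//k],(384,288),interpolation=cv2.INTER_CUBIC)
else: s=cv2.resize(s,(384,288))
cv2.imwrite(f"pics/{n}.png",np.hstack([cv2.resize(w,(384,288)),s]))
E
python3 look.py a3 250 120 3
```

```text
t 4.7 tcp [0.5482 0.1668 0.0545] F [-0.6 -4.5 11.4] op 0.0121 yaw 91.96 tilt z [ 0.0012 -0.0027 -1.    ] shift [-16.52  -5.38  -4.51] twist -0.04
```

View pics/a3.png

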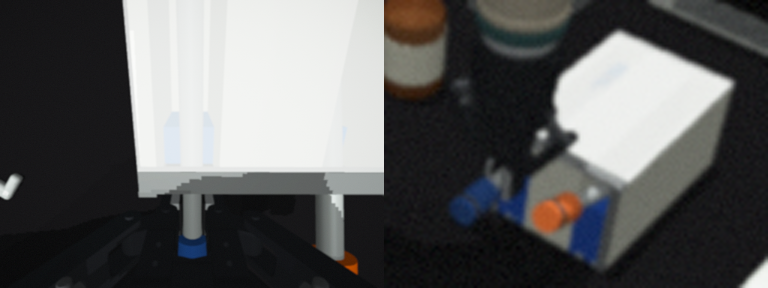

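Call:
drive_tool([
  [0.5,[-1,0,0],0],
  [0.5,[-2,0,0],0],
  [0.5,[-3,0,0],0],
  [0.5,[-4,0,0],0],
])

```text
t: 5.2
tcp_pos: [0.55, 0.132, 0.0542]
ee_rot: [0.694, 0.72, 0.003, -0.0]
contact_force: [0.5, 4.2, 3.7]
opening: 0.012
```

```bash
python3 look.py a4 230 120 3
```

```text
t 5.2 tcp [0.55   0.132  0.0542] F [0.5 4.2 3.7] op 0.012 yaw 92.14 tilt z [ 0.0034  0.0045 -1.    ] shift [-12.99  -5.48  -4.66] twist 0.14
```

View pics/a4.png

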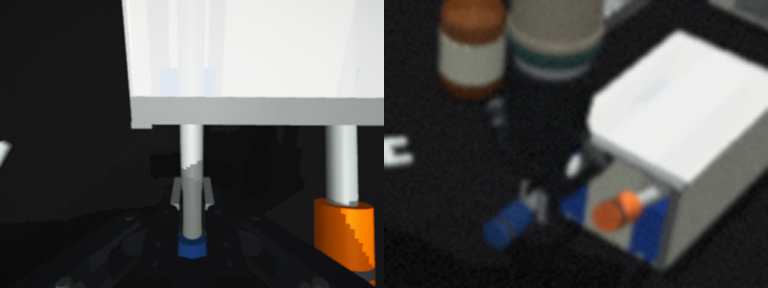

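Call:
drive_tool([
  [0.5,[-1,0,0],0],
  [0.5,[-2,0,0.1],0],
  [0.5,[-3,0,0.3],0],
  [0.5,[-4,0,0.5],0],
  [0.5,[-4,0,0.7],0],
  [0.5,[-4,0,0.9],0],
  [0.5,[-4,0,0.9],0],
])

```text
t: 6.0
tcp_pos: [0.5497, 0.0864, 0.0437]
ee_rot: [0.695, 0.719, -0.002, 0.001]
contact_force: [0.5, -4.7, 2.7]
opening: 0.0119
```

```bash
python3 look.py a5 230 120 3
```

```text
t 6.0 tcp [0.5497 0.0864 0.0437] F [ 0.5 -4.7  2.7] op 0.0119 yaw 91.92 tilt z [-0.0018 -0.0034 -1.    ] shift [-8.49 -5.27 -5.6 ] twist -0.08
```

View pics/a5.png

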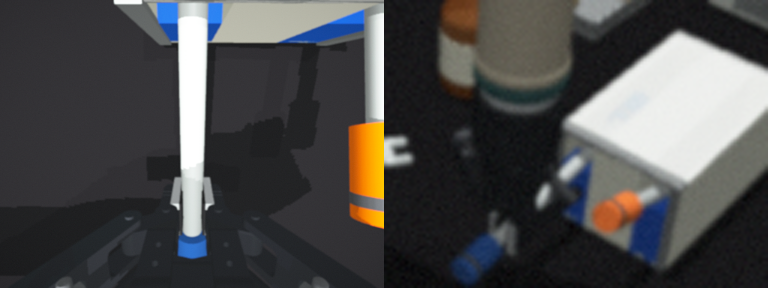

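Call:
drive_tool([
  [0.5,[0.6,0,0],0],
  [0.5,[1.2,0,0.0],0],
  [0.5,[1.2,0,0.15],0],
  [0.5,[1.2,0,0.15],0],
])

```text
t: 6.5
tcp_pos: [0.5499, 0.1028, 0.0437]
ee_rot: [0.694, 0.72, 0.001, -0.0]
contact_force: [-0.9, -2.1, 10.4]
opening: 0.012
```

```bash
python3 look.py a6 230 120 3
python3 - <<'E'
from h import *
from plant import env
s=env.get_image("scene");t=env.get_image("top")
cv2.imwrite("pics/a6s.png",cv2.resize(s["color"][150:230,230:350],None,fx=6,fy=6))
cv2.imwrite("pics/a6t.png",cv2.resize(t["color"][130:230,170:290],None,fx=6,fy=6))
E
```

```text
t 6.5 tcp [0.5499 0.1028 0.0437] F [-0.9 -2.1 10.4] op 0.012 yaw 92.14 tilt z [ 9.0e-04  1.4e-03 -1.0e+00] shift [-10.08  -5.37  -5.65] twist 0.14
```

View pics/a6s.png

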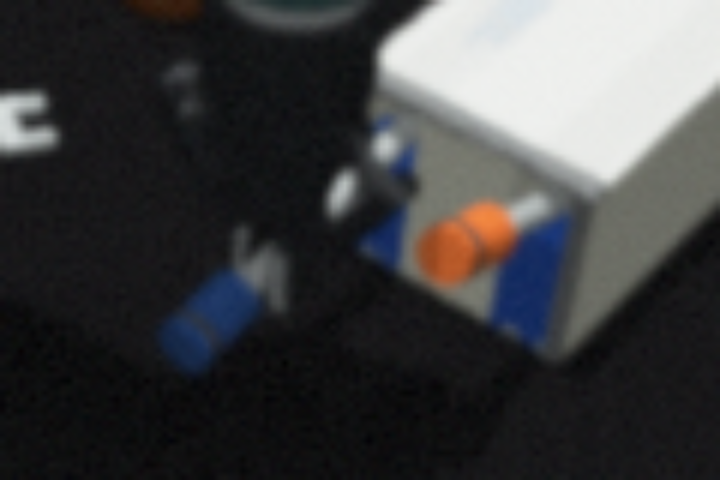

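View pics/a6t.png

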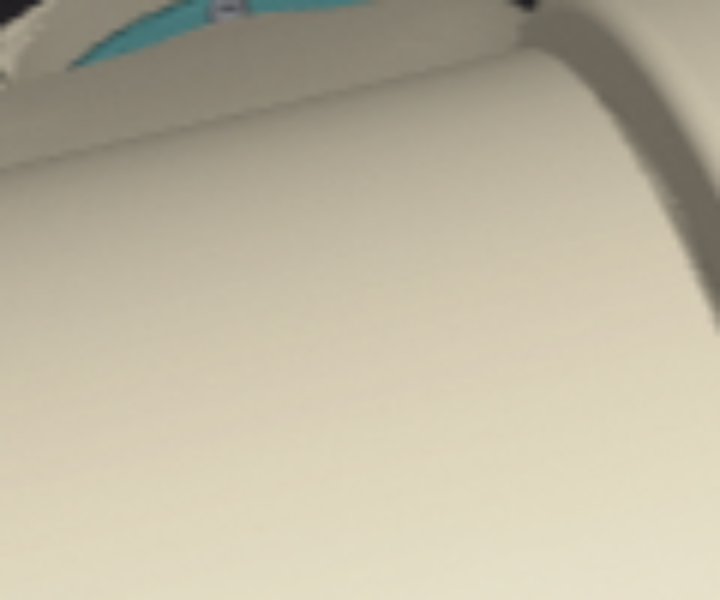

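Run:
```python
from h import *
from plant import env
s=env.get_image("scene")
for uv in [(187,348),(240,290)]:
    o,d=ray(s,(230+uv[0]/6,150+uv[1]/6)); print(o+d*((.5515-o[0])/d[0]))
```

```text
[0.5515     0.04572205 0.04768201]
[0.5515     0.080978   0.05813556]
```

Call:
drive_tool([
  [1.8,[0,0,0],0],
  [3,[0,0,0],0],
  [4,[0,0,0],0],
  [4,[0,0,-0.1],0],
  [4,[2,0,-0.4],0],
  [4,[4,0,-0.6],0],
  [4,[5.5,0,-0.8],0],
  [4,[6.3,0,-0.8],0],
  [4,[6.3,0,-0.8],0],
])

```text
t: 7.65
tcp_pos: [0.5474, 0.1655, 0.0508]
ee_rot: [0.694, 0.72, 0.0, -0.0]
contact_force: [0.2, 0.6, 0.2]
opening: 0.0398
```

```bash
python3 look.py a7 230 140 3
```

```text
t 7.65 tcp [0.5474 0.1655 0.0508] F [0.2 0.6 0.2] op 0.0398 yaw 92.16 tilt z [ 1.e-04  6.e-04 -1.e+00] shift [-16.36  -5.36  -4.93] twist 0.16
```

View pics/a7.png

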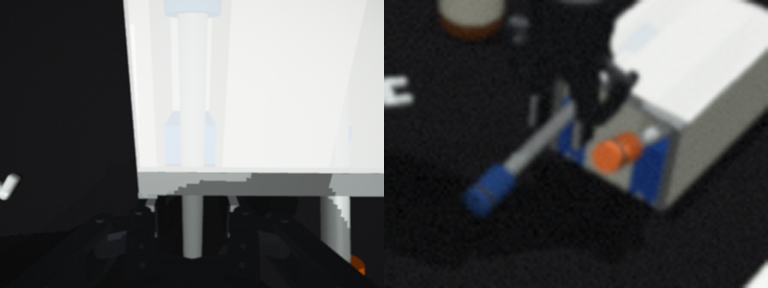

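Call:
drive_tool([
  [0.5,[0,0,0],0],
  [0.5,[0,0,0],0],
  [0.5,[0,0,0],0],
  [0.5,[0,0,0],0],
  [0.5,[0,0,0],0],
])

```text
t: 8.25
tcp_pos: [0.5475, 0.1629, 0.0508]
ee_rot: [0.695, 0.719, -0.001, 0.0]
contact_force: [-0.8, -2.4, 1.1]
opening: 0.0124
```

Run:
```python
from h import *
from plant import env
shift([.5,0,.1],92)
w=env.get_image("wrist");cv2.imwrite("pics/w8.png",w["color"])
print(onz(w,(256,20),.085))
s=env.get_image("scene")["color"];cv2.imwrite("pics/s8.png",cv2.resize(s[150:250,230:350],None,fx=5,fy=5))
```

```text
t 8.25 tcp [0.5475 0.1629 0.0508] F [-0.8 -2.4  1.1] op 0.0124 yaw 91.99 tilt z [-5.0e-04 -1.3e-03 -1.0e+00] shift [-16.12  -5.31  -4.9 ] twist -0.01
[0.54445199 0.26855868 0.085     ]
```

View pics/w8.png

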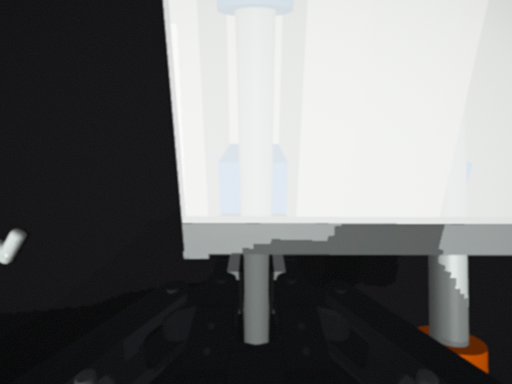

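View pics/s8.png

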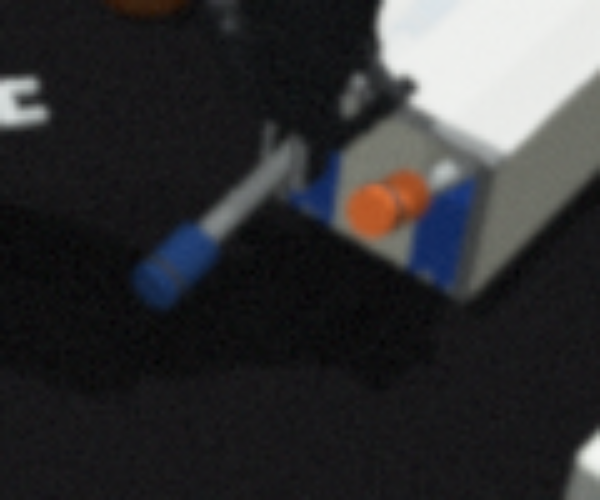

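Call:
drive_tool([
  [0.5,[0,0,-0.3],0],
  [0.5,[0,0,-0.6],0],
  [0.5,[0,0,-0.9],0],
  [0.5,[0,0,-1.2],0],
  [0.5,[0,0,-1.4],0],
  [0.5,[0,0,-1.4],0],
])

```text
t: 8.95
tcp_pos: [0.5475, 0.1641, 0.065]
ee_rot: [0.694, 0.72, 0.0, -0.0]
contact_force: [-0.3, -1.7, -5.1]
opening: 0.0119
```

```bash
python3 look.py a9 230 140 3
```

```text
t 8.95 tcp [0.5475 0.1641 0.065 ] F [-0.3 -1.7 -5.1] op 0.0119 yaw 92.05 tilt z [-0.e+00  1.e-04 -1.e+00] shift [-16.23  -5.33  -3.5 ] twist 0.05
```

View pics/a9.png

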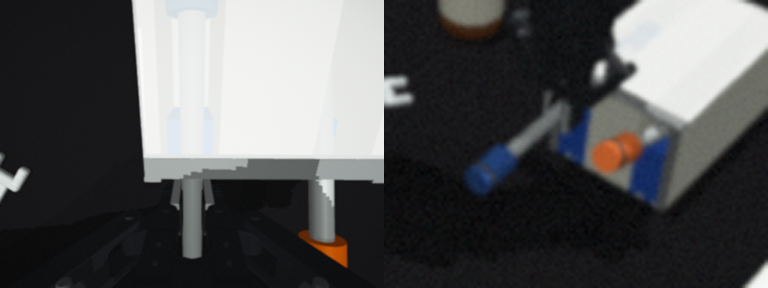

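Call:
drive_tool([
  [0.5,[0,0,0.2],0],
  [0.5,[-1,0,0.25],0],
  [0.5,[-2,0,0.25],0],
  [0.5,[-3,0,0.25],0],
  [0.5,[-4,0,0.25],0],
  [0.5,[-4.5,0,0.25],0],
  [0.5,[-4.5,0,0.25],0],
])

```text
t: 9.75
tcp_pos: [0.5493, 0.1172, 0.0623]
ee_rot: [0.695, 0.719, -0.0, 0.0]
contact_force: [0.1, -0.7, -5.1]
opening: 0.0121
```

```bash
python3 look.py a10 230 140 3
```

```text
t 9.75 tcp [0.5493 0.1172 0.0623] F [ 0.1 -0.7 -5.1] op 0.0121 yaw 91.9 tilt z [-1.e-04 -1.e-03 -1.e+00] shift [-11.55  -5.32  -3.75] twist -0.1
```

View pics/a10.png

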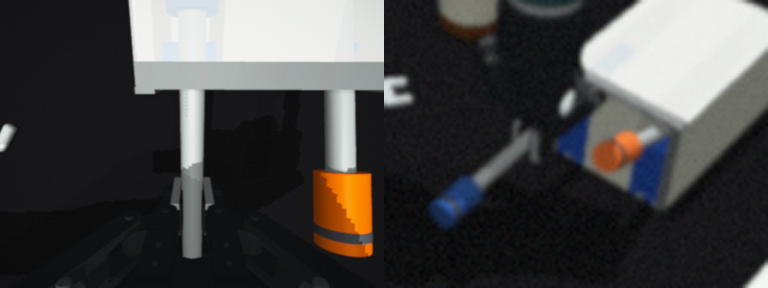

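Call:
drive_tool([
  [0.5,[0,0,0.1],0],
  [0.5,[0,0,0.15],0],
  [0.5,[0,0,0.15],0],
])

```text
t: 10.15
tcp_pos: [0.5492, 0.1197, 0.0608]
ee_rot: [0.694, 0.72, 0.0, -0.0]
contact_force: [0.4, -0.1, -3.1]
opening: 0.0123
```

Call:
drive_tool([
  [0.5,[-0.8,0,0.05],0],
  [0.5,[-1.6,0,0.05],0],
  [0.5,[-2.4,0,0.05],0],
  [0.5,[-2.4,0,0.05],0],
])

```text
t: 10.55
tcp_pos: [0.5501, 0.0924, 0.0603]
ee_rot: [0.696, 0.718, -0.001, 0.0]
contact_force: [-0.5, -0.2, -3.3]
opening: 0.0117
```

```bash
python3 look.py a11 230 140 3
```

```text
t 10.55 tcp [0.5501 0.0924 0.0603] F [-0.5 -0.2 -3.3] op 0.0117 yaw 91.86 tilt z [-3.0e-04 -1.6e-03 -1.0e+00] shift [-9.08 -5.31 -3.96] twist -0.14
```

View pics/a11.png

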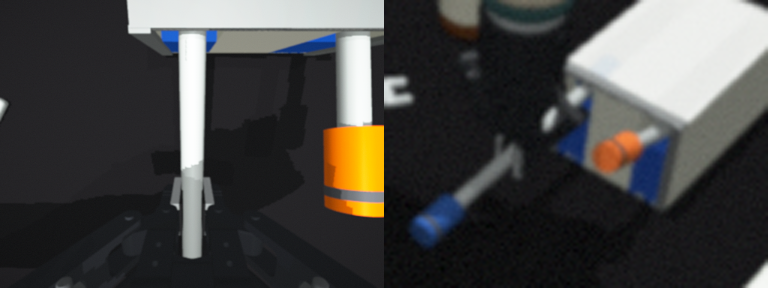

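Call:
drive_tool([
  [0.5,[-0.8,0,0],0],
  [0.5,[-1.6,0,0],0],
  [0.5,[-2.4,0,0],0],
  [0.5,[-2.4,0,0],0],
])

```text
t: 11.05
tcp_pos: [0.5509, 0.0686, 0.0602]
ee_rot: [0.695, 0.719, -0.001, 0.0]
contact_force: [0.4, -0.5, -3.9]
opening: 0.0118
```

Call:
drive_tool([
  [0.5,[-1,0,0],0],
  [0.5,[-2,0,0],0],
  [0.5,[-3,0,0],0],
  [0.5,[-4,0,0],0],
  [0.5,[-5,0,0],0],
  [0.5,[-6,0,0],0],
  [0.5,[-7,0,0],0],
  [0.5,[-7,0,0],0],
])

```text
t: 11.85
tcp_pos: [0.5533, -0.0015, 0.0602]
ee_rot: [0.695, 0.719, -0.001, 0.0]
contact_force: [-0.7, -0.8, -2.6]
opening: 0.0118
```

```bash
python3 look.py a12 200 130 2
```

```text
t 11.85 tcp [ 0.5533 -0.0015  0.0602] F [-0.7 -0.8 -2.6] op 0.0118 yaw 91.87 tilt z [-4.0e-04 -1.4e-03 -1.0e+00] shift [ 0.31 -5.32 -3.98] twist -0.13
```

View pics/a12.png

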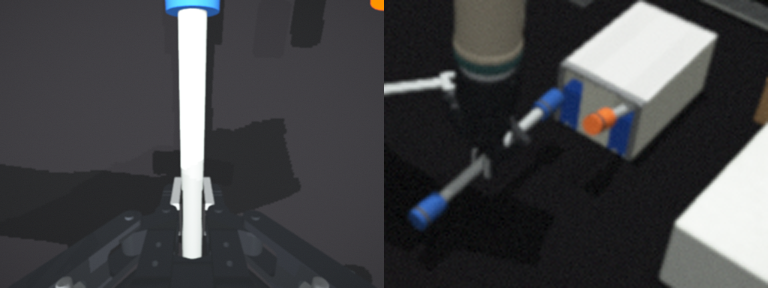

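Call:
drive_tool([
  [0.5,[-2,0,0],0],
  [0.5,[-4,0,0],0],
  [0.5,[-6,0,-1],0],
  [0.5,[-8,0,-3],0],
  [0.5,[-10,0,-5],0],
  [0.5,[-12,0,-7],0],
  [0.5,[-14,0,-8],2],
  [0.5,[-16,0,-8],4],
  [0.5,[-18,-0.5,-8],6],
  [0.5,[-20,-1,-8],8],
  [0.5,[-22,-2,-8],10],
  [0.5,[-24,-3,-8],12],
  [0.5,[-26,-4,-8],14],
  [0.5,[-28,-5,-8],16],
  [0.5,[-30,-6,-8],16],
  [0.5,[-32,-6,-8],16],
  [0.5,[-34,-6,-8],16],
  [0.5,[-34,-6,-8],16],
])

```text
t: 13.75
tcp_pos: [0.5044, -0.3444, 0.1392]
ee_rot: [0.789, 0.614, -0.001, 0.0]
contact_force: [0.0, 0.2, -3.1]
opening: 0.0117
```

Run:
```python
from h import *
from plant import env
shift([.5,-.347,.14],76)
for n in("scene","top","wrist"):
    cv2.imwrite(f"pics/{n}13.png",env.get_image(n)["color"])
```

```text
t 13.75 tcp [ 0.5044 -0.3444  0.1392] F [ 0.   0.2 -3.1] op 0.0117 yaw 75.78 tilt z [-0.001  -0.0018 -1.    ] shift [-0.36 -0.36 -0.08] twist -0.22
```

View pics/scene13.png

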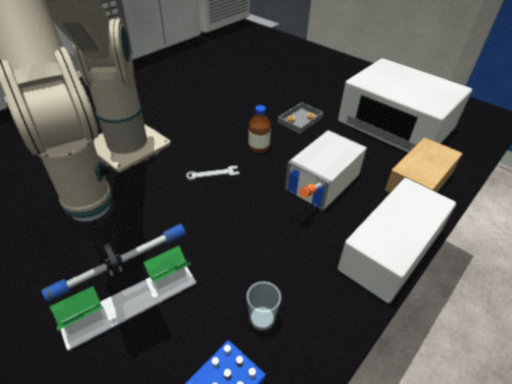

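View pics/top13.png

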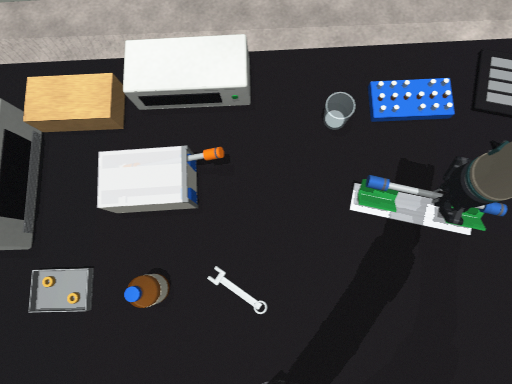

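View pics/wrist13.png

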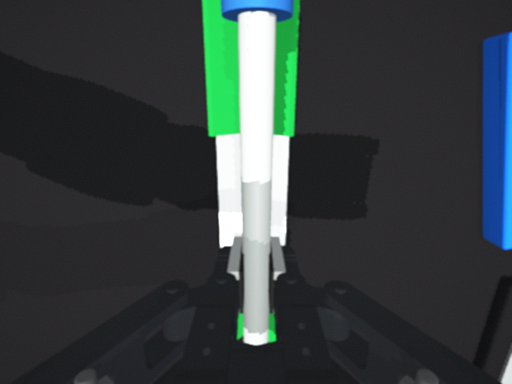

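Run:
```python
from h import *
from plant import env
t=env.get_image("top");s=env.get_image("scene");w=env.get_image("wrist")
def blobs(im,roi):
    x0,y0,x1,y1=roi;b=im["color"].astype(int);m=((b[...,0]>90)&(b[...,0]-b[...,2]>60)&(b[...,0]-b[...,1]>30)).astype(np.uint8)
    k=np.zeros_like(m);k[y0:y1,x0:x1]=m[y0:y1,x0:x1]
    n,l,st,c=cv2.connectedComponentsWithStats(k)
    r=[]
    for i in range(1,n):
        if st[i,4]>20:
            ys,xs=np.where(l==i); rc=cv2.minAreaRect(np.stack([xs,ys],1).astype(np.float32)); r.append((st[i,4],np.array(rc[0]),rc[1],rc[2]))
    return r
T=blobs(t,(350,160,512,230)); S=blobs(s,(30,215,200,310))
print(T);print(S)
ft=[b[1] for b in sorted(T,key=lambda b:b[1][0])]; fs=[b[1] for b in sorted(S,key=lambda b:-b[1][0])]
P=[tri(t,a,s,b) for a,b in zip(ft,fs)];print(P)
a,b=P[0][0],P[-1][0]; print("fit mid",(a+b)/2,"len",np.linalg.norm(a-b),"yaw",np.degrees(np.arctan2(*(a-b)[1::-1])),"pitch",np.degrees(np.arcsin((a-b)[2]/np.linalg.norm(a-b))))
print("wrist trough inner edge",[onz(w,p,.078).round(4) for p in[(208,136),(296,133)]],"tail fit edge",onz(w,(257,14),.158))
```

```text
[(np.int32(187), array([374.44708252, 181.98825073]), (15.61899471282959, 12.14810562133789), 12.528807640075684), (np.int32(40), array([385.59616089, 184.51924133]), (3.3339743614196777, 11.7669677734375), 11.309932708740234), (np.int32(171), array([490. , 207.5]), (11.0, 18.0), 90.0), (np.int32(42), array([502.85385132, 209.86923218]), (4.736112594604492, 11.927987098693848), 15.255120277404785)]
[(np.int32(157), array([178.6000061 , 228.70002747]), (10.733125686645508, 14.758047103881836), 63.43495178222656), (np.int32(33), array([168.61535645, 233.42304993]), (10.261953353881836, 3.3282015323638916), 56.3099365234375), (np.int32(213), array([ 61.01027298, 286.22259521]), (11.669242858886719, 18.70389175415039), 65.55604553222656), (np.int32(45), array([ 47.60000229, 292.29998779]), (11.067971229553223, 4.110960960388184), 71.56504821777344)]
[(array([ 0.53738922, -0.20696963,  0.16682161]), np.float64(0.002870647576018744)), (array([ 0.53160558, -0.22885556,  0.16605037]), np.float64(0.003320211965694092)), (array([ 0.47861656, -0.43636743,  0.15364249]), np.float64(0.0009819926270638656)), (array([ 0.47318696, -0.45946364,  0.15471156]), np.float64(0.0022609151026439013))]
fit mid [ 0.50528809 -0.33321664  0.16076659] len 0.26080991063094355 yaw 75.73359830588045 pitch 2.6613413225899274
wrist trough inner edge [array([ 0.4869, -0.276 ,  0.078 ]), array([ 0.5478, -0.2889,  0.078 ])] tail fit edge [ 0.53349513 -0.23088617  0.158     ]
```

Run:
```python
from h import *
from plant import env
t=env.get_image("top");s=env.get_image("scene")
P=[tri(t,(376.9,182.6),s,(176.2,229.9)),tri(t,(493.2,208.0),s,(57.6,287.8))]
print(P)
a,b=P[0][0],P[1][0]; print((a+b)/2,np.linalg.norm(a-b),np.degrees(np.arctan2(*(a-b)[1::-1])),np.degrees(np.arcsin((a-b)[2]/np.linalg.norm(a-b))))
shift([0.5,-.3,.1],75.95)
```

```text
[(array([ 0.53596666, -0.21205746,  0.16624   ]), np.float64(0.002581738893901084)), (array([ 0.47738771, -0.44226165,  0.15392461]), np.float64(0.0010845805086874966))]
[ 0.50667719 -0.32715956  0.1600823 ] 0.23785947614643382 75.72322490968293 2.967867989502431
t 14.15 tcp [ 0.5057 -0.3398  0.1403] F [-1.   0.1 -3.5] op 0.0118 yaw 76.12 tilt z [-1.e-04  4.e-04 -1.e+00] shift [ 3.72 -1.51  4.03] twist 0.17
```

Call:
drive_tool([
  [0.5,[-0.5,-0.1,1],0],
  [0.5,[-0.95,-0.15,2.5],0],
  [0.5,[-0.95,-0.15,4],0],
  [0.5,[-0.95,-0.15,5.5],0],
  [0.5,[-0.95,-0.15,6.5],0],
  [0.5,[-0.95,-0.15,7],0],
  [0.5,[-0.95,-0.15,7],0],
])

```text
t: 14.85
tcp_pos: [0.5014, -0.3491, 0.0693]
ee_rot: [0.788, 0.616, -0.0, -0.001]
contact_force: [-0.5, -1.1, -2.8]
opening: 0.0122
```

Run:
```python
from h import *
from plant import env
shift([.5,-.347,.05],75.95)
s=env.get_image("scene");t=env.get_image("top");w=env.get_image("wrist")
cv2.imwrite("pics/w14.png",w["color"])
cv2.imwrite("pics/s14.png",np.vstack([cv2.resize(s["color"][220:350,30:210],(720,520))]))
cv2.imwrite("pics/t14.png",cv2.resize(t["color"][160:240,340:512],None,fx=4,fy=4))
```

```text
t 14.85 tcp [ 0.5014 -0.3491  0.0693] F [-0.5 -1.1 -2.8] op 0.0122 yaw 76.06 tilt z [-0.0013  0.001  -1.    ] shift [ 0.17 -0.19  1.93] twist 0.11
```

View pics/w14.png

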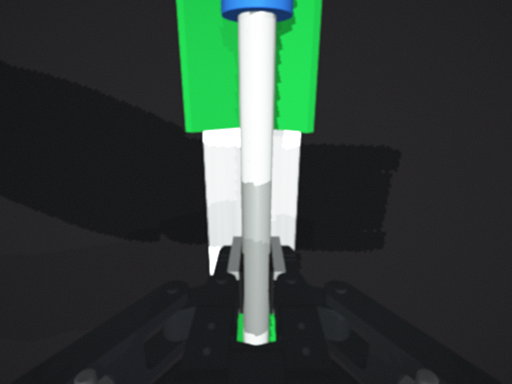

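View pics/s14.png

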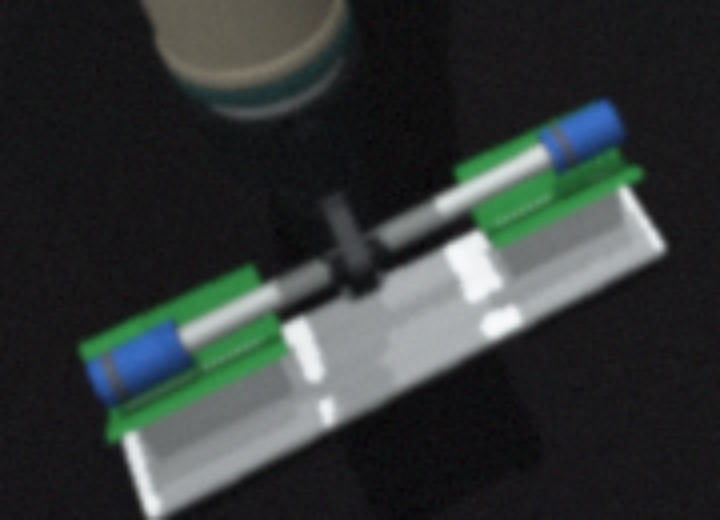

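View pics/t14.png

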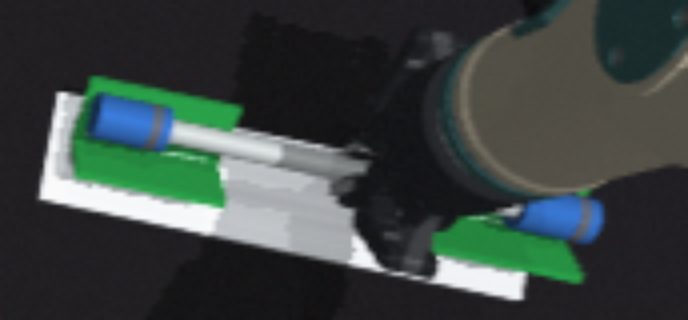

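Call:
drive_tool([
  [0.5,[0,-0.2,0.3],0],
  [0.5,[0,-0.2,0.6],0],
  [0.5,[0,-0.2,0.9],0],
  [0.5,[0,-0.2,1.2],0],
  [0.5,[0,-0.2,1.2],0],
])

```text
t: 15.5
tcp_pos: [0.4995, -0.3489, 0.0578]
ee_rot: [0.788, 0.616, -0.0, -0.0]
contact_force: [0.2, -0.1, -2.8]
opening: 0.0124
```

Call:
drive_tool([
  [0.5,[0,0,0.2],0],
  [0.5,[0,0,0.4],0],
  [0.5,[0,0,0.4],0],
])

```text
t: 15.8
tcp_pos: [0.4996, -0.349, 0.0542]
ee_rot: [0.788, 0.616, -0.0, -0.0]
contact_force: [0.2, 1.3, -1.3]
opening: 0.012
```

Contact begins; continue gently.

Call:
drive_tool([
  [0.5,[0,0,0.1],0],
  [0.5,[0,0,0.2],0],
  [0.5,[0,0,0.3],0],
  [0.5,[0,0,0.3],0],
])

```text
t: 16.2
tcp_pos: [0.4997, -0.349, 0.0523]
ee_rot: [0.788, 0.616, -0.0, 0.0]
contact_force: [-3.1, 2.4, 7.2]
opening: 0.0121
```

Run:
```python
from h import *
from plant import env
shift([.5,-.347,.05],75.95)
s=env.get_image("scene")
cv2.imwrite("pics/s15.png",np.vstack([cv2.resize(s["color"][220:350,30:210],(720,520))]))
```

```text
t 16.2 tcp [ 0.4997 -0.349   0.0523] F [-3.1  2.4  7.2] op 0.0121 yaw 76.04 tilt z [-1.e-04 -3.e-04 -1.e+00] shift [ 0.2  -0.02  0.23] twist 0.09
```

View pics/s15.png

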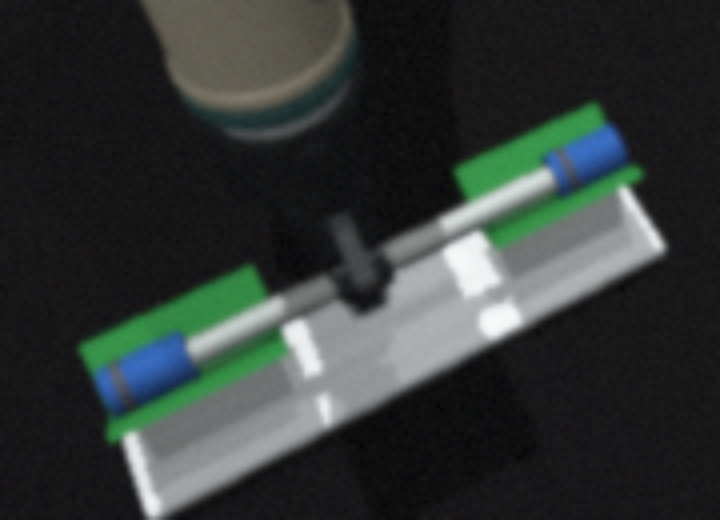

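Call:
drive_tool([
  [0.5,[0,-0.1,0.1],0],
  [0.5,[0,-0.1,0.2],0],
  [0.5,[0,-0.1,0.2],0],
])

```text
t: 16.55
tcp_pos: [0.4997, -0.349, 0.052]
ee_rot: [0.788, 0.616, 0.0, 0.001]
contact_force: [-5.1, 3.9, 17.4]
opening: 0.012
```

Call:
drive_tool([
  [0.5,[0,-0.1,-0.15],0],
  [0.5,[0,-0.1,-0.15],0],
])

```text
t: 16.75
tcp_pos: [0.4987, -0.349, 0.0516]
ee_rot: [0.788, 0.616, 0.0, 0.001]
contact_force: [-0.2, 0.4, 3.2]
opening: 0.0119
```

Run:
```python
from h import *
from plant import env
s=env.get_image("scene");t=env.get_image("top")
cv2.imwrite("pics/s16.png",np.vstack([cv2.resize(s["color"][220:350,30:210],(720,520))]))
cv2.imwrite("pics/t16.png",cv2.resize(t["color"][160:240,340:512],None,fx=4,fy=4))
```

```text
(no output)
```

View pics/s16.png

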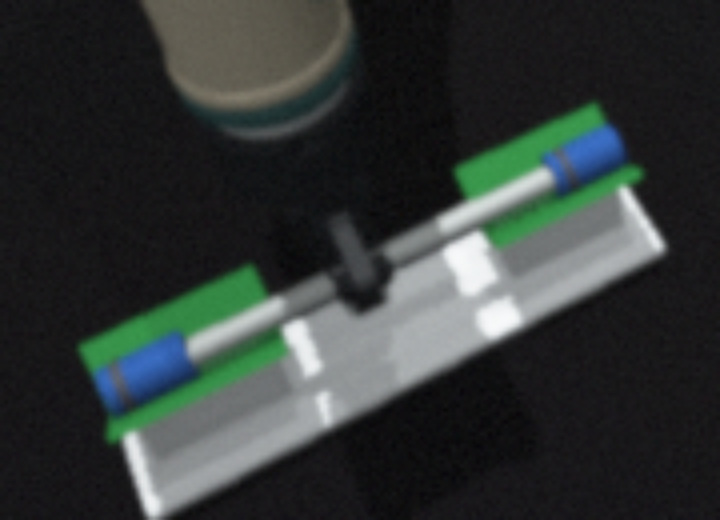

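View pics/t16.png

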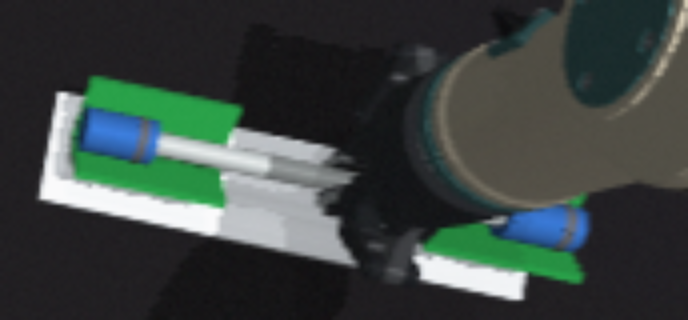

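Call:
drive_tool([
  [1.6,[0,-0.1,0],0],
  [2.2,[0,-0.1,0],0],
  [3.5,[0,-0.1,0],0],
  [4.5,[0,-0.1,0],0],
  [4.5,[0,-0.1,0],0],
  [4.5,[0,-0.1,-1],0],
  [4.5,[0,-0.1,-3],0],
  [4.5,[0,-0.1,-6],0],
  [4.5,[0,-0.1,-10],0],
  [4.5,[-3,-0.1,-14],0],
  [4.5,[-6,-0.1,-18],0],
  [4.5,[-6,-0.1,-18],0],
])

```text
t: 18.05
tcp_pos: [0.4829, -0.4142, 0.2377]
ee_rot: [0.79, 0.613, -0.0, 0.007]
contact_force: [-0.6, -0.3, -0.3]
opening: 0.0449
```

Run:
```python
from h import *
from plant import env
shift([.5,-.347,.05],75.95)
s=env.get_image("scene");t=env.get_image("top");w=env.get_image("wrist")
cv2.imwrite("pics/s17.png",np.vstack([cv2.resize(s["color"][220:350,30:210],(720,520))]))
cv2.imwrite("pics/t17.png",cv2.resize(t["color"][160:240,340:512],None,fx=4,fy=4))
cv2.imwrite("pics/w17.png",w["color"]);cv2.imwrite("pics/sf17.png",s["color"])
```

```text
t 18.05 tcp [ 0.4829 -0.4142  0.2377] F [-0.6 -0.3 -0.3] op 0.0449 yaw 75.62 tilt z [ 0.0082 -0.0111 -0.9999] shift [ 7.1  -0.21 18.7 ] twist -0.33
```

View pics/s17.png

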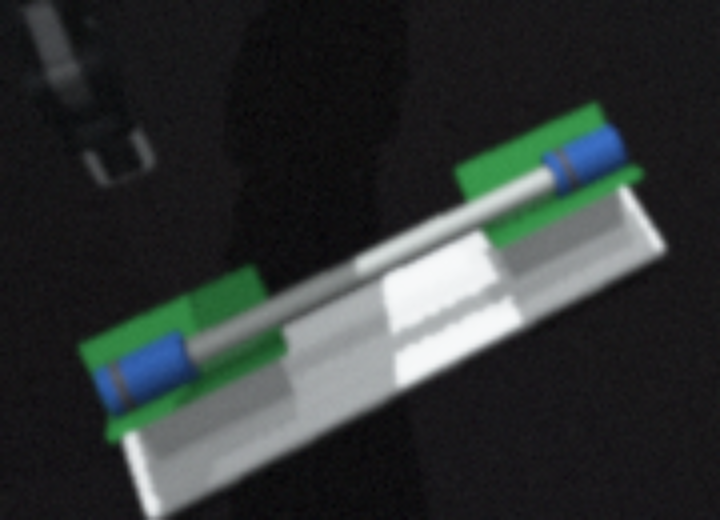

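View pics/t17.png

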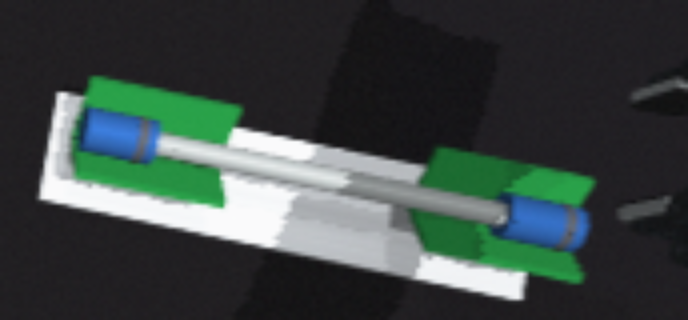

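View pics/w17.png

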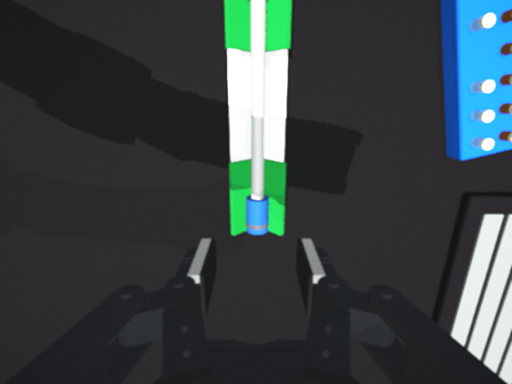

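View pics/sf17.png

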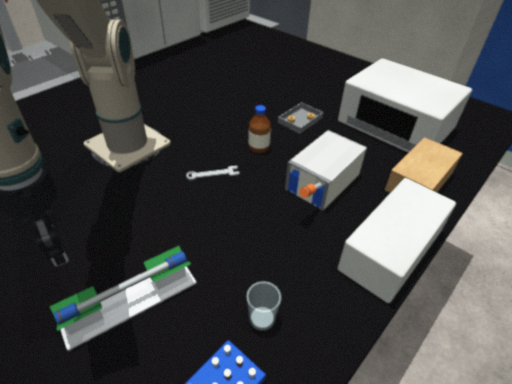

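Run:
```python
from h import *
from plant import env
s=env.get_image("scene");t=env.get_image("top")
T=lambda u,v:(340+(u+.5)/4-.5,160+(v+.5)/4-.5); S=lambda u,v:(30+(u+.5)/4-.5,220+(v+.5)/4-.5)
a=tri(t,T(84,129),s,S(617,145)); b=tri(t,T(583,227),s,S(104,391)); print(a,b)
for f in (lambda:(onz(t,T(84,129),.07),onz(t,T(583,227),.07)),lambda:(onz(s,S(617,145),.07),onz(s,S(104,391),.07))):
    p,q=f(); print(((p+q)/2).round(4),np.linalg.norm(p-q),np.degrees(np.arctan2(*(p-q)[1::-1])))
```

```text
(array([ 0.53474332, -0.20262632,  0.06768679]), np.float64(0.0008420332333971157)) (array([ 0.46892935, -0.47065107,  0.07317604]), np.float64(0.001688575470744013))
[ 0.5014 -0.3378  0.07  ] 0.27864855409985345 76.45276406633768
[ 0.5019 -0.3366  0.07  ] 0.2754908983214224 75.43458698385355
```

Call:
drive_tool([
  [4.5,[0,0,0],0],
  [4.5,[0,0,0],0],
  [4.5,[0,0,0],0],
])

```text
t: 18.6
tcp_pos: [0.4825, -0.406, 0.2302]
ee_rot: [0.788, 0.616, -0.0, -0.001]
contact_force: [0.2, -0.7, 0.5]
opening: 0.0454
```

```bash
python3 -c "
from plant import env
print(env.finish_job())"
```

```text
the job is handed in; nothing more can be done
None
```

The blue column is out of the bin and lies released in both V troughs. The job was handed in at about 18.6 s of the 64 s allowed; `finish_job` gave no verdict.

**How it went:**
1. I gripped the outer tube and pushed it down to about level. I then drew the column half out and let it rest in the slot.
2. I gripped it again about 1 cm from its centre and levelled it against the hood. I drew it clear through the slot and carried it to the cradle.
3. I lowered it until both fittings bore in the troughs, then opened the fingers and backed away.

**Last checks:**
- **Position:** the column's centre measured about (0.502, -0.337) m against a seat estimate of (0.5025, -0.337) m, which is within a millimetre or two.
- **Direction:** its yaw measured 75.4° and 76.5° in the two views, against 76° for the cradle.
- **Height and level:** triangulating the two ends gave a centre height of about 70 mm. They came out at 68 and 73 mm, a tilt of about 1°, which is close to the calibration error.
- **Robot and bystanders:** the gripper reads no contact force. The orange column, bottle and beaker look unmoved in the pictures, though I did not measure them again.

**Peak force:** the highest wrist force I saw was about 19 N, while pressing the column into the troughs.

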